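Uncover and zero the dial gauge of a sandal-sole fixture

TASK

Get the sole-width gauge ready for use: lift the black dust cap off the dial and set it down, open side down, in the round recess of the wooden block without dropping it. Then turn the dial's knurled bezel until its thick black zero mark lies under the needle, and leave the other things on the bench alone.

Things in the scene. Friction and masses are not known exactly. Their poses are not given: they have to be found in the camera images.
- gauge: Gauge fixture, fixed to the bench: grey base plate 12 mm thick (x -50 to 200, y -60 to 60 mm in its own frame), a dial indicator lying face up at the origin, and ahead of it (x 70 to 190, y +-135 mm, up to 42 mm high) a clamped wooden master sole touched by the dial's plunger. Origin on the dial's axis at bench height. A round shoulder (diameter 68 mm, top 40 mm up) carries the cap's rim.
- dial (a point): Centre of the dial face, on the dial's axis, 54 mm above the bench. The turning bezel around it is a steel ring with upright knurled side, diameter 52 mm, 40 to 54 mm above the bench.
- bezel (a joint): Angle of the bezel (the white face with its marks turns with it), rad, positive counter-clockwise seen from above; 0 when the zero mark points along the gauge's own +x (towards the master sole). Range -1.7 to 1.7; it stays where it is left, friction 0.04 N m.
- needle (a joint): Angle of the dark needle's tip, same convention as the bezel: the zero mark is under the needle when both angles are equal. The needle stands still during the work; it is hidden under the cap at the start.
- zero_mark (a point): Middle of the thick black zero mark on the dial face (9 x 5 mm, the other marks are thin and grey), 18 mm from the dial's axis. Its x axis points outward from the dial's centre.
- needle_tip (a point): Tip of the needle, 18 mm from the dial's axis, 56 mm above the bench. Its x axis points outward from the dial's centre.
- cap: Loose black plastic dust cap, a round cup with the open side down: outer diameter 62 mm, height 30 mm, wall 3 mm, top 4 mm thick, 40 g. Origin at the centre of its open lower rim, z up. At the start it sits over the bezel with its rim 40 mm above the bench, about 2 mm loose all round.
- holder: Wooden block 115 x 115 x 14 mm fixed to the bench, with one round recess in the middle of its top: diameter 68 mm, 8 mm deep, with a thin grey felt on its floor. Origin at the centre of its underside.
- recess (a point): Centre of the recess floor, 6 mm above the bench.
- glue_jar: Bystander: loose amber jar, diameter 66 mm, height 90 mm. Origin at the centre of its underside.
- hammer: Bystander: hammer lying on the bench, handle along its own x. Origin under its middle.
- heel_block: Bystander: loose dark wooden heel with a rubber tread, 55 x 50 x 41 mm. Origin at the centre of its underside.

How it is judged (in metres and radians):
On the way, in this order (a step that is already met when the one before it is completed fails the run):
1. The cap is flat on the floor of the recess in the wooden block (within 3 mm of it in height), open side down, and let go of (horizontal distance between cap and recess below 0.006 m and z of cap in the frame of recess below 0.003 m and angle between cap's own z axis and vertical below 0.09 rad and contact force between cap and the fingers below 0.09 N), for 0.3 s.
2. The bezel is turned so that its thick black zero mark lies under the needle, within 5 degrees (angle between the x axis of zero_mark and the x axis of needle_tip, either way round below 0.09 rad), for 0.3 s.
At the end, for the whole second after the job is handed in: The cap rests at ease, open side down and level (within 5 degrees), on the floor of the wooden block's recess (within 3 mm in height), and the bezel's thick black zero mark lies under the needle, within 5 degrees (horizontal distance between cap and recess below 0.006 m and z of cap in the frame of recess below 0.003 m and angle between cap's own z axis and vertical below 0.09 rad and linear speed of cap below 0.02 m/s and angle between the x axis of zero_mark and the x axis of needle_tip, either way round below 0.09 rad); the robot touches nothing.
It fails at once if The cap is dropped: away from the gauge it is in the air, touched by nothing, more than 20 mm above the floor of the recess (horizontal distance between cap and gauge above 0.05 m and z of cap in the frame of recess above 0.02 m and contact force between cap and anything else below 0.02 N).
It fails at once if The glue jar, the hammer or the heel block is moved by more than 15 mm (distance of any of glue_jar, hammer, heel_block from where it was at the start of the episode above 0.015 m).
It also fails if it takes over 58 s, if anything falls off the work surface, if the arm or the gripper's body presses on something with over 40 N, if the wrist force passes 120 N, or if a joint passes its speed limit or range.

ROBOT

A 6-joint arm with a two-finger parallel gripper is mounted at the origin on the work surface. World frame = base frame: x ahead of the robot, y to its left, z up, the work surface at z = 0. Lengths are in mm, angles in rad, forces in N, time in s.
With the tool pointing down it reaches from about 350 to 975 mm from the base axis. Payload 7.1 kg.
Tool frame: the origin (TCP) lies midway between the tips of the shut fingers; the grasp point (between the pads) lies ctrl.grip_point_offset behind it (ctrl.grip_point_offset is the distance from the TCP to the grasp point, in mm); z points along the fingers, y is the line along which they close (so a half turn about z gives the same grasp; the last joint's range is limited). The gripper opens to 88 mm and grips with 3 to 60 N. Pads are 20 mm wide; open, the fingers measure 115 mm over their backs; the gripper's body (75 mm by 178 mm) begins 61 mm behind the grasp point.
Start: joints at [1.213, 0.423, 1.63, -0, 1.089, -0.019], TCP at [207.69, 589.465, 222.675] pointing down, gripper open.
Joint ranges: [-3, 3], [-0.9, 2.11], [0.09, 2.58], [-1.31, 4.45], [0.11, 2.69], [-2.54, 2.54]. Speed limits (rad/s): [2.39, 2.39, 3.01, 3.14, 3.14, 3.14].

INTERFACE

Orientations are given as a rotation vector (axis times angle).
In Python, from workcell import ctrl, get_image, close_job, finder gives the robot as it stands.
- The arm moves only by the tool servo_tool, never from a script. Its argument "deltas" is a list of rows, each a list of 2 entries, a list of its own where there are three numbers: the shift along the tool's x, y, z in mm, then the turn, a rotation vector about the tool's x, y, z in rad. A call has 1 to 5 rows; each row is the pose to reach, as a shift and turn from the pose commanded when the call began, along the tool's axes at that moment; what a row does not reach only later rows make up. A row lasts 1/12 s, in which the tool goes at most 41.7 mm and 7.16 degrees, less where a joint would pass 70% of its speed; a pose out of reach is approached as far as the arm can. A call with a gripper value outside its range is refused whole. "grip" is the closure, from -1 (fully open) to 1 (shut), so that 0 is half open, set as the call begins (left out, the last holds). The fingers move at their own pace and stop on an object; the grip force is fixed at half the most. Time passes only in rows, so rows that repeat a pose let the fingers close. It gives the time, the measured TCP pose, the force, the opening and the grip force at its end, in the units of the state.
- ctrl.get_obs(): the state, without advancing time (a new reading comes with each control period).
- get_image(name): name is "side" or "top"; returns a dict with "frame" (400x640x3 uint8, blue, green, red), "depth" (400x640 float32, mm along the optical axis (not along the pixel's ray), 0 where there is no reading), "K" (3x3 intrinsics, pixels), "dist" ([k1, k2, p1, p2, k3] as OpenCV has them; the pictures are not rectified), "pose" (4x4, takes a point from camera to world coordinates). Camera axes: x right, y down, z forward; pixel columns grow to the right and rows downward; lengths in mm; the calibration is good to about 2 mm. A picture is of the moment at which its call begins.
- close_job(): hands the job in; it is judged then, once.
Trained networks look in a picture, given as the dict that the camera call returned (one of the last four; its "shot" number tells which), for a name from the list of things; names that differ only in an ending like _2 or _b are one class to them, and where a whole thing is asked for, a point or a joint stands for the part that bears it (a point fixed in the world has none). Each returns a list of dicts, best first, with "score" (0 to 1); they miss things now and then, are a little off and sometimes report something else, mostly with a low value. They report only what shows in the picture. A call takes as long as a camera call.
- finder.search_frame(query, picture): "rect" ([centre column, centre row, width, height] as shares, 0 to 1, of the picture: columns of its width, rows of its height, round what is visible of it).
- finder.silhouettes(query, picture): "mask" (400x640 bool, what is visible of it) and "rect" ([centre column, centre row, width, height] as shares, 0 to 1, of the picture: columns of its width, rows of its height, round what is visible of it).
The state is a dict: "t": time; "qpos": joint angles; "qvel": joint speeds; "joint_torque": joint torques, N m; "ee_pos": TCP position; "orientation": TCP orientation; "ft_force": force on the tool from outside, world axes, zero at the start; "moment": the same for the moment, N m; "width": finger opening in mm; "grasp_force": force on a finger pad.
Only numpy, scipy, OpenCV 4.12 (cv2) and the standard library are available. Lean on these libraries where they do the work, as an engineer would, in place of code of your own. Each camera call takes 0.05 s, during which the arm holds its last target. There are 200 camera calls.

## Working session

There is one attempt and no reset: what is moved stays moved. The work goes in short steps, Python scripts to look and compute and a tool call to move; the robot and the scene stay as the last step left them, time stands still between calls to the robot, and variables do not carry over. Pictures are saved under pics/ and viewed, at most 10 in all, crops included, and the job is handed in when it is done.

Besides the shell and the picture viewer there is one more tool, called after "Request:" as name([rows], argument=value, ...), one row to a line, values as JSON. servo_tool: Moves the arm, as the interface text tells. Its arguments: {"type":"object","properties":{"deltas":{"type":"array","items":{"type":"array"}},"grip":{"type":"number"}},"required":["deltas"]}

```bash
mkdir -p pics; cat > h.py <<'E'
import numpy as np, cv2
from workcell import ctrl,get_image,close_job,finder
def world(p,uv,depth=None,z=None):
    uv=np.array(uv,float).reshape(-1,1,2)
    n=cv2.undistortPoints(uv,np.array(p["K"]),np.array(p["dist"])).reshape(-1,2)
    r=np.c_[n,np.ones(len(n))]; T=np.array(p["pose"])
    if z is not None:
        d=r@T[:3,:3].T; s=(z-T[2,3])/d[:,2]; return T[:3,3]+d*s[:,None]
    return (r*np.array(depth)[:,None])@T[:3,:3].T+T[:3,3]
def cloud(p,m):
    v,u=np.nonzero(m&(p["depth"]>0)); return world(p,np.c_[u,v],depth=p["depth"][v,u])
E
python3 - <<'E'
from h import *
print(ctrl.grip_point_offset, {k:np.round(v,3) for k,v in ctrl.get_obs().items()})
for n in("top","side"):
    p=get_image(n); cv2.imwrite(f"pics/{n}0.png",p["frame"]); print(n,np.round(p["pose"],2).tolist())
    for q in("cap","holder","gauge","glue_jar","hammer","heel_block"):
        for r in finder.silhouettes(q,p)[:1]:
            c=cloud(p,r["mask"]); print(q,round(r["score"],2),np.round(np.array(r["rect"])*[640,400,640,400]),np.round(np.percentile(c,[3,50,97],axis=0)).tolist() if len(c) else 0)
E
```

```text
18.700000000000003 {'t': np.float64(0.0), 'qpos': array([ 1.213,  0.424,  1.631, -0.   ,  1.089, -0.019]), 'qvel': array([0.001, 0.001, 0.   , 0.   , 0.   , 0.   ]), 'joint_torque': array([-2.0000e-03, -5.4462e+01, -2.7366e+01,  6.4000e-02,  2.3000e-02,
       -0.0000e+00]), 'ee_pos': array([207.507, 588.954, 221.903]), 'orientation': array([-5.300e-01, -3.096e+00,  2.000e-03]), 'ft_force': array([-0.42 ,  0.314, -0.589]), 'moment': array([0.023, 0.053, 0.01 ]), 'grasp_force': np.float64(0.0), 'width': np.float64(87.896)}
top [[-0.02, -1.0, 0.05, 422.11], [-1.0, 0.02, -0.01, 23.82], [0.01, -0.05, -1.0, 1197.49], [0.0, 0.0, 0.0, 1.0]]
cap 0.84 [377. 177.  18.  19.] [[528.0, -184.0, 25.0], [556.0, -154.0, 70.0], [587.0, -127.0, 74.0]]
holder 0.62 [261. 206.  39.  45.] [[411.0, 150.0, -0.0], [466.0, 208.0, 13.0], [521.0, 265.0, 18.0]]
glue_jar 0.83 [463. 220.  30.  24.] [[377.0, -453.0, 14.0], [408.0, -416.0, 88.0], [437.0, -397.0, 94.0]]
hammer 0.61 [177. 243.  31.  82.] [[241.0, 443.0, 14.0], [393.0, 494.0, 24.0], [485.0, 516.0, 29.0]]
heel_block 0.8 [327. 214.  15.  24.] [[410.0, -20.0, 37.0], [435.0, 5.0, 41.0], [461.0, 28.0, 46.0]]
side [[0.99, -0.11, 0.13, 293.77], [-0.17, -0.59, 0.79, -1006.19], [-0.01, -0.8, -0.6, 882.78], [0.0, 0.0, 0.0, 1.0]]
cap 0.92 [369. 248.  25.  27.] [[528.0, -188.0, 45.0], [554.0, -168.0, 69.0], [584.0, -133.0, 73.0]]
holder 0.62 [309. 186.  38.  26.] [[409.0, 146.0, 3.0], [463.0, 200.0, 13.0], [516.0, 259.0, 17.0]]
gauge 0.81 [395. 274. 104.  72.] [[514.0, -318.0, 7.0], [642.0, -206.0, 32.0], [735.0, -125.0, 44.0]]
glue_jar 0.88 [329. 354.  31.  54.] [[379.0, -463.0, 11.0], [405.0, -450.0, 70.0], [435.0, -410.0, 93.0]]
hammer 0.92 [266. 138.  76.  17.] [[240.0, 437.0, 5.0], [379.0, 491.0, 21.0], [484.0, 512.0, 29.0]]
heel_block 0.79 [307. 224.  25.  24.] [[405.0, -27.0, 6.0], [433.0, -14.0, 38.0], [461.0, 24.0, 44.0]]
```

```bash
python3 - <<'E'
from h import *
P={n:get_image(n) for n in("top","side")}
def mec(pts):
    (x,y),r=cv2.minEnclosingCircle(pts[:,:2].astype(np.float32)); return np.round([x,y,r],1)
for n,p in P.items():
    m=finder.silhouettes("cap",p)[0]["mask"]; c=cloud(p,m); t=c[c[:,2]>66]
    print(n,"cap",mec(t),np.median(t,axis=0).round(1),len(t))
    r=finder.silhouettes("holder",p)[0]; m=r["mask"]
    v,u=np.nonzero(m&(p["depth"]>0)); c=cloud(p,m); t=c[c[:,2]>10]
    rr=cv2.minAreaRect(t[:,:2].astype(np.float32)); print("holder",rr)
    fl=c[(abs(c[:,2]-6)<3)]; fl=fl[np.hypot(*(fl[:,:2]-rr[0]).T)<38]; print("floor",mec(fl) if len(fl) else 0,len(fl), np.median(fl,axis=0))
t=P["top"]["frame"]; s=P["side"]["frame"]
a=cv2.resize(t[150:250,230:430],None,fx=4,fy=4,interpolation=cv2.INTER_CUBIC); b=cv2.resize(s[170:320,290:450],None,fx=4,fy=4,interpolation=cv2.INTER_CUBIC)[:,:]
cv2.imwrite("pics/a.png",a);cv2.imwrite("pics/b.png",b)
E
```

```text
top cap [ 556.4 -155.2   30.4] [ 555.6 -156.3   70.3] 292
holder ((465.5756530761719, 206.68865966796875), (114.74211120605469, 114.0984878540039), 83.1771469116211)
floor [466.2 207.4  33.7] 272 [466.63362425 208.86434393   6.70025232]Traceback (most recent call last):
  File "<stdin>", line 6, in <module>
IndexError: list index out of range
```

```bash
python3 - <<'E'
from h import *
P={n:get_image(n) for n in("top","side")}
for n,p in P.items():
  for q in ("cap","holder"):
    for r in finder.silhouettes(q,p)[:1]:
        c=cloud(p,r["mask"]); z=66 if q=="cap" else 10; t=c[c[:,2]>z][:,:2].astype(np.float32)
        print(n,q,cv2.minEnclosingCircle(t),cv2.minAreaRect(t))
t=P["top"]["frame"]; s=P["side"]["frame"]
a=cv2.resize(t[140:270,240:440],None,fx=4,fy=4,interpolation=cv2.INTER_CUBIC); b=cv2.resize(s[170:320,290:450],None,fx=4,fy=4,interpolation=cv2.INTER_CUBIC)
cv2.imwrite("pics/a.png",a);cv2.imwrite("pics/b.png",b)
E
```

```text
top cap ((557.2001342773438, -154.300537109375), 30.659250259399414) ((556.3601684570312, -155.54922485351562), (56.59578323364258, 59.69115447998047), 54.93259811401367)
top holder ((466.49102783203125, 207.63345336914062), 76.16061401367188) ((465.7615661621094, 206.7249755859375), (114.93873596191406, 114.42070007324219), 82.56177520751953)
side cap ((558.9773559570312, -157.16299438476562), 33.500423431396484) ((555.7642822265625, -158.2982177734375), (60.0028076171875, 61.55352020263672), 45.94886016845703)
side holder ((463.2439270019531, 203.69912719726562), 82.9969711303711) ((465.2353820800781, 204.52915954589844), (126.31582641601562, 114.70179748535156), 82.73588562011719)
```

View pics/a.png

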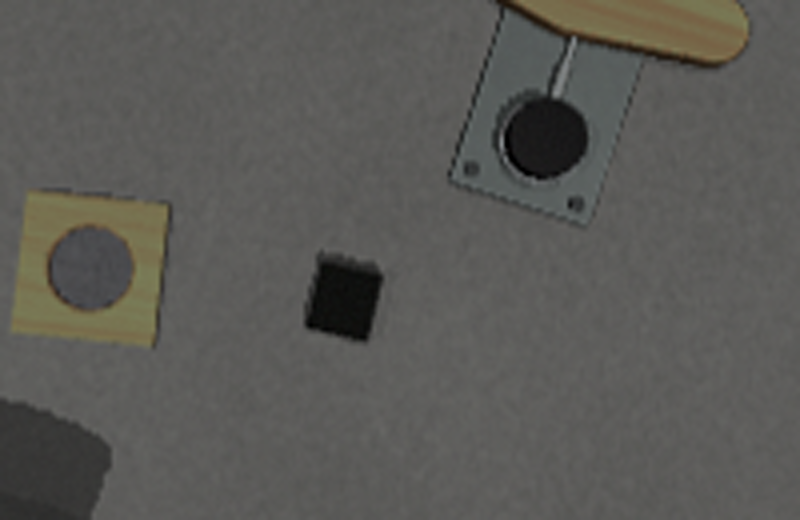

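View pics/b.png

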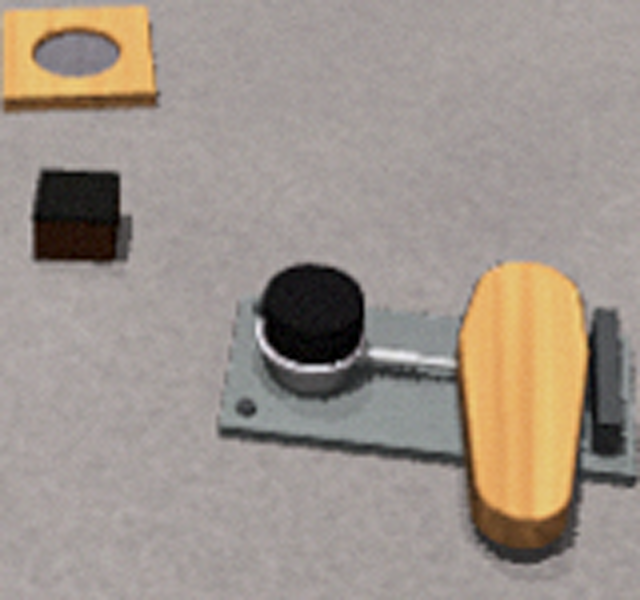

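```bash
cat >> h.py <<'E'
from scipy.spatial.transform import Rotation as Ro
def to(x,y,z,yaw):
    o=ctrl.get_obs(); R=Ro.from_rotvec(o["orientation"]).as_matrix(); a=np.radians(yaw)
    Y=np.array([np.cos(a),np.sin(a),0]); Z=np.array([0,0,-1.]); T=np.c_[np.cross(Y,Z),Y,Z]
    print("t",round(float(o["t"]),2),"q6",o["qpos"][5].round(3),"shift",(R.T@(np.array([x,y,z])-o["ee_pos"])).round(1).tolist(),"turn",Ro.from_matrix(R.T@T).as_rotvec().round(3).tolist())
E
python3 -c "
from h import *
to(556.4,-155.5,160,-15)"
```

```text
t 1.25 q6 -0.019 shift [-576.5, -586.7, 62.7] turn [-0.0, 0.0, 1.494]
```

Request:
servo_tool([
  [[-28,-28,0],[0,0,0.12]],
  [[-56,-56,0],[0,0,0.24]],
  [[-84,-84,0],[0,0,0.36]],
  [[-112,-112,0],[0,0,0.48]],
  [[-140,-140,0],[0,0,0.6]],
], grip=-1)

```text
t: 1.67
ee_pos: [293.5, 409.3, 222.7]
orientation: [1.428, 2.798, 0.0]
ft_force: [1.5, -0.7, 0.0]
width: 88.1
grasp_force: 0.0
```

```bash
python3 -c "
from h import *
to(556.4,-155.5,160,-15)"
```

```text
t 1.67 q6 0.298 shift [-611.6, -118.4, 62.7] turn [0.0, -0.0, 0.889]
```

Request:
servo_tool([
  [[-40,-8,0],[0,0,0.12]],
  [[-80,-16,0],[0,0,0.24]],
  [[-120,-24,0],[0,0,0.36]],
  [[-160,-32,0],[0,0,0.48]],
  [[-200,-39,0],[0,0,0.6]],
])

```text
t: 2.08
ee_pos: [380.2, 224.7, 223.0]
orientation: [2.192, 2.25, 0.001]
ft_force: [1.6, 0.9, 0.1]
width: 87.8
grasp_force: 0.0
```

```bash
python3 -c "
from h import *
to(556.4,-155.5,160,-15)"
```

```text
t 2.08 q6 0.48 shift [-384.7, 166.0, 63.0] turn [0.001, -0.0, 0.288]
```

Request:
servo_tool([
  [[-37,16,0],[0,0,0.06]],
  [[-74,32,0],[0,0,0.12]],
  [[-111,48,0],[0,0,0.18]],
  [[-148,64,0],[0,0,0.24]],
  [[-186,80,0],[0,0,0.29]],
])

```text
t: 2.5
ee_pos: [466.4, 41.2, 223.0]
orientation: [2.491, 1.913, 0.001]
ft_force: [0.7, 1.5, 0.1]
width: 88.3
grasp_force: 0.0
```

```bash
python3 -c "
from h import *
to(556.4,-155.5,160,-15)"
```

```text
t 2.5 q6 0.324 shift [-166.8, 137.7, 63.1] turn [0.001, -0.0, 0.001]
```

Request:
servo_tool([
  [[-30,25,0],[0,0,0]],
  [[-60,50,0],[0,0,0]],
  [[-90,74,0],[0,0,0]],
  [[-120,99,20],[0,0,0]],
  [[-145,120,40],[0,0,0]],
])

```text
t: 2.92
ee_pos: [546.8, -130.3, 183.7]
orientation: [2.487, 1.914, 0.004]
ft_force: [1.3, -0.3, 0.8]
width: 87.9
grasp_force: 0.0
```

Request:
servo_tool([
  [[-12,10,10],[0,0,0]],
  [[-22,18,23],[0,0,0]],
  [[-22,18,23],[0,0,0]],
  [[-22,18,23],[0,0,0]],
  [[-22,18,23],[0,0,0]],
])

```text
t: 3.33
ee_pos: [556.5, -152.9, 160.2]
orientation: [-2.489, -1.917, -0.0]
ft_force: [-0.2, 0.3, 0.6]
width: 88.1
grasp_force: 0.0
```

```bash
python3 -c "
from h import *
to(556.4,-155.5,51,-15)
p=get_image('side')
cv2.imwrite('pics/c.png',cv2.resize(p['frame'][170:320,290:450],None,fx=4,fy=4,interpolation=cv2.INTER_CUBIC))"
```

```text
t 3.33 q6 -0.031 shift [-2.5, 0.6, 109.2] turn [0.0, -0.0, 0.004]
```

View pics/c.png

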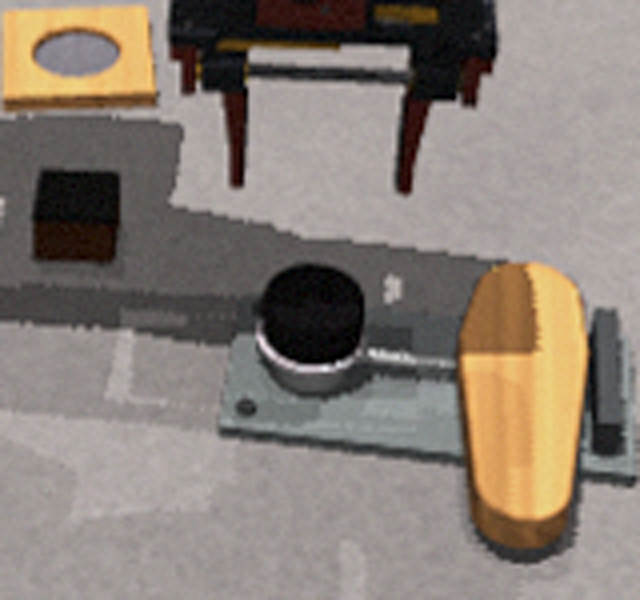

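```bash
python3 -c "
from h import *
p=get_image('side')
print(world(p,[[290+237/4,170+185/4],[290+404/4,170+190/4]],z=160))
p=get_image('top')
s=finder.silhouettes('cap',p)
for r in s[:1]: print('visible',r['score'])
to(556.4,-156,51,-15)"
```

```text
[[ 509.46362944 -148.56511415  160.        ]
 [ 604.08091672 -170.5699575   160.        ]]
t 3.53 q6 -0.032 shift [-3.2, 0.2, 109.7] turn [0.001, -0.0, 0.005]
```

Request:
servo_tool([
  [[-2.5,0.6,25],[0,0,0]],
  [[-2.5,0.6,50],[0,0,0]],
  [[-2.5,0.6,70],[0,0,0]],
  [[-2.5,0.6,80],[0,0,0]],
  [[-2.5,0.6,80],[0,0,0]],
])

```text
t: 3.95
ee_pos: [555.2, -155.3, 78.1]
orientation: [-2.486, -1.916, 0.003]
ft_force: [-0.5, 0.5, 0.1]
width: 87.4
grasp_force: 0.0
```

```bash
python3 -c "
from h import *
to(556.4,-156,51,-15)"
```

```text
t 3.95 q6 -0.036 shift [-0.4, 1.4, 27.0] turn [-0.003, -0.0, 0.004]
```

Request:
servo_tool([
  [[-0.4,1,15],[0,0,0]],
  [[-0.4,1,27],[0,0,0]],
  [[-0.4,1,27],[0,0,0]],
  [[-0.4,1,27],[0,0,0]],
])

```text
t: 4.28
ee_pos: [557.3, -156.6, 52.9]
orientation: [-2.488, -1.917, 0.001]
ft_force: [0.6, 0.2, 0.2]
width: 87.8
grasp_force: 0.0
```

Request:
servo_tool([
  [[0,0,0],[0,0,0]],
  [[0,0,0],[0,0,0]],
  [[0,0,0],[0,0,0]],
  [[0,0,0],[0,0,0]],
  [[0,0,0],[0,0,0]],
], grip=0.6)

```text
t: 4.7
ee_pos: [557.7, -156.9, 53.2]
orientation: [2.488, 1.917, 0.001]
ft_force: [-0.1, 0.4, 3.2]
width: 62.0
grasp_force: 30.0
```

Request:
servo_tool([
  [[0,0,0],[0,0,0]],
  [[0,0,0],[0,0,0]],
  [[0,0,0],[0,0,0]],
  [[0,0,0],[0,0,0]],
  [[0,0,0],[0,0,0]],
])

```text
t: 5.12
ee_pos: [557.7, -156.9, 53.2]
orientation: [2.488, 1.917, 0.001]
ft_force: [-1.1, 1.0, 6.0]
width: 61.6
grasp_force: 30.0
```

Request:
servo_tool([
  [[0,0,-5],[0,0,0]],
  [[0,0,-15],[0,0,0]],
  [[0,0,-30],[0,0,0]],
  [[0,0,-50],[0,0,0]],
  [[0,0,-70],[0,0,0]],
])

```text
t: 5.53
ee_pos: [557.0, -156.7, 123.6]
orientation: [-2.488, -1.917, 0.001]
ft_force: [0.7, 0.1, -1.3]
width: 61.6
grasp_force: 30.0
```

```bash
python3 -c "
from h import *
to(466,206.3,123,-15)
p=get_image('side')
cv2.imwrite('pics/d.png',cv2.resize(p['frame'][170:320,290:450],None,fx=4,fy=4,interpolation=cv2.INTER_CUBIC))"
```

```text
t 5.53 q6 -0.037 shift [327.7, -180.7, 0.8] turn [-0.001, -0.0, 0.004]
```

View pics/d.png

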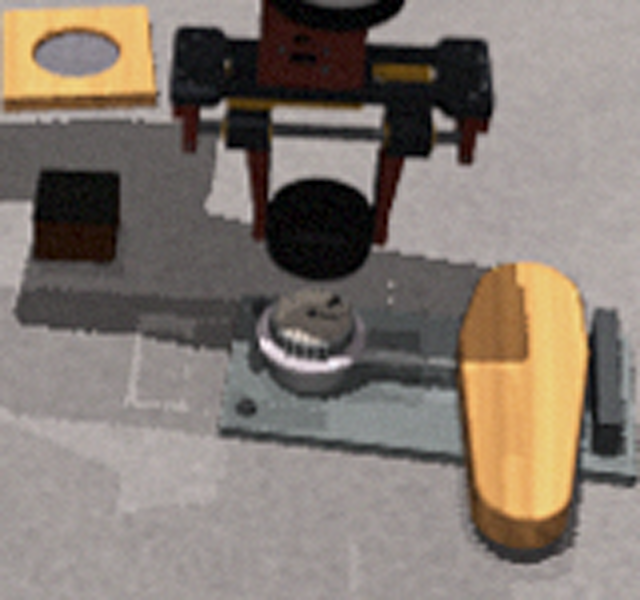

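Request:
servo_tool([
  [[20,-11,0],[0,0,0]],
  [[52,-29,0],[0,0,0]],
  [[84,-46,0],[0,0,0]],
  [[116,-64,0],[0,0,0]],
  [[148,-82,0],[0,0,0]],
])

```text
t: 6.0
ee_pos: [515.3, 8.5, 123.0]
orientation: [2.489, 1.916, 0.001]
ft_force: [-0.4, -0.3, 0.2]
width: 61.5
grasp_force: 30.0
```

Request:
servo_tool([
  [[32,-18,0],[0,0,0]],
  [[64,-35,0],[0,0,0]],
  [[96,-53,0],[0,0,0]],
  [[128,-71,0],[0,0,0]],
  [[155,-86,0],[0,0,0]],
])

```text
t: 6.42
ee_pos: [471.5, 181.2, 123.0]
orientation: [-2.488, -1.918, -0.001]
ft_force: [1.2, 0.4, -0.1]
width: 61.5
grasp_force: 30.0
```

Request:
servo_tool([
  [[12,-6,0],[0,0,0]],
  [[24,-12,0],[0,0,0]],
  [[24,-12,0],[0,0,0]],
  [[24,-12,0],[0,0,0]],
])

```text
t: 6.75
ee_pos: [466.7, 205.7, 122.9]
orientation: [2.487, 1.919, 0.0]
ft_force: [0.2, -0.1, -0.5]
width: 61.4
grasp_force: 30.0
```

```bash
python3 -c "
from h import *
to(466,206.3,60,-15)
p=get_image('top')
for q in('dial','zero_mark','needle'):
  for r in finder.silhouettes(q,p)[:2]: print(q,r['score'],np.array(r['rect'])*[640,400,640,400])
cv2.imwrite('pics/e.png',cv2.resize(p['frame'][160:195,360:396],None,fx=16,fy=16,interpolation=cv2.INTER_CUBIC))
np.savez('top1.npz',**{k:p[k] for k in('frame','depth','K','dist','pose')})"
```

```text
t 6.75 q6 0.648 shift [0.4, -0.8, 62.9] turn [0.0, -0.0, 0.005]
dial 0.59 [390.912 154.     75.584  81.   ]
zero_mark 0.65 [463.936 219.96   30.912  25.08 ]
zero_mark 0.53 [376.448 174.68   19.712  17.8  ]
```

View pics/e.png

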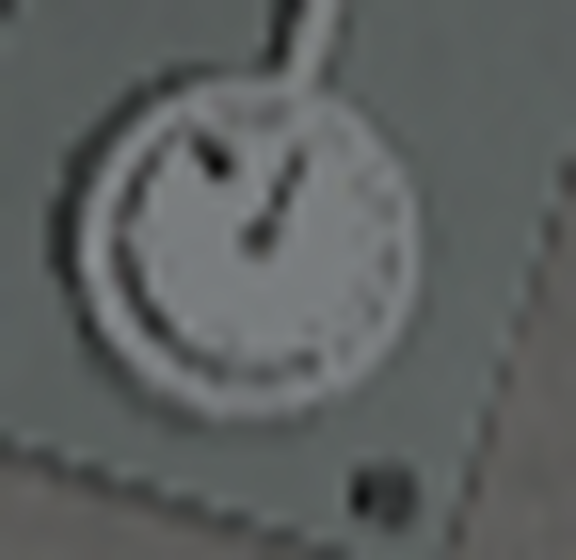

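Request:
servo_tool([
  [[0.3,-0.5,20],[0,0,0]],
  [[0.3,-0.5,40],[0,0,0]],
  [[0.3,-0.5,60],[0,0,0]],
  [[0.3,-0.5,75],[0,0,0]],
  [[0.3,-0.5,82],[0,0,0]],
])

```text
t: 7.37
ee_pos: [465.6, 204.5, 38.9]
orientation: [-2.489, -1.915, 0.004]
ft_force: [-0.7, 0.6, -0.3]
width: 61.2
grasp_force: 30.0
```

Request:
servo_tool([
  [[0,0,4],[0,0,0]],
  [[0,0,6],[0,0,0]],
  [[0,0,6],[0,0,0]],
  [[0,0,6],[0,0,0]],
])

```text
t: 7.7
ee_pos: [467.0, 205.9, 35.3]
orientation: [2.489, 1.917, 0.002]
ft_force: [1.3, -0.0, -0.8]
width: 61.4
grasp_force: 30.0
```

```bash
python3 -c "
from h import *
to(466,206.3,19,-15)
p=get_image('side')
cv2.imwrite('pics/f.png',cv2.resize(p['frame'][140:220,260:360],None,fx=6,fy=6,interpolation=cv2.INTER_CUBIC))"
```

```text
t 7.7 q6 0.65 shift [0.2, -1.1, 16.3] turn [0.001, -0.001, 0.004]
```

View pics/f.png

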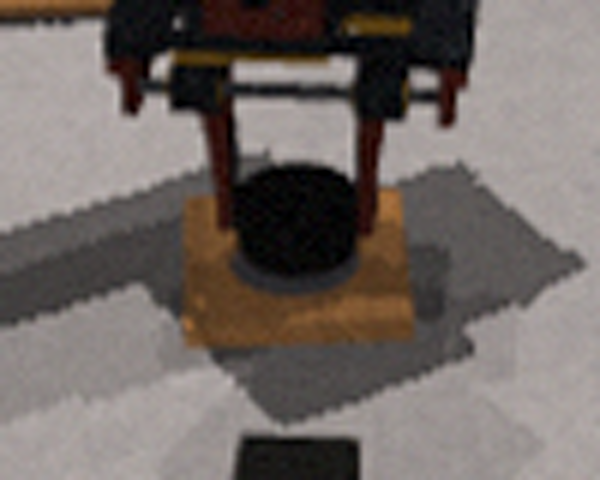

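Request:
servo_tool([
  [[0,-0.8,4],[0,0,0]],
  [[0,-0.8,7],[0,0,0]],
  [[0,-0.8,9],[0,0,0]],
  [[0,-0.8,11],[0,0,0]],
  [[0,-0.8,11],[0,0,0]],
])

```text
t: 8.17
ee_pos: [465.4, 205.9, 23.2]
orientation: [-2.489, -1.917, 0.001]
ft_force: [-0.1, 0.4, -0.4]
width: 61.6
grasp_force: 30.0
```

Request:
servo_tool([
  [[0,0,1],[0,0,0]],
  [[0,0,2],[0,0,0]],
  [[0,0,3],[0,0,0]],
  [[0,0,4],[0,0,0]],
  [[0,0,4],[0,0,0]],
])

```text
t: 8.58
ee_pos: [465.6, 205.9, 19.5]
orientation: [-2.489, -1.917, 0.0]
ft_force: [-0.6, 0.2, -0.5]
width: 61.8
grasp_force: 30.0
```

Request:
servo_tool([
  [[0,0,0.5],[0,0,0]],
  [[0,0,1],[0,0,0]],
  [[0,0,1],[0,0,0]],
])

```text
t: 8.83
ee_pos: [465.7, 206.0, 19.2]
orientation: [2.489, 1.917, 0.0]
ft_force: [-1.3, -1.1, 6.2]
width: 61.8
grasp_force: 30.0
```

Request:
servo_tool([
  [[0,0,0],[0,0,0]],
  [[0,0,0],[0,0,0]],
  [[0,0,0],[0,0,0]],
  [[0,0,0],[0,0,0]],
  [[0,0,0],[0,0,0]],
], grip=-1)

```text
t: 9.25
ee_pos: [465.6, 206.0, 18.6]
orientation: [-2.489, -1.917, 0.0]
ft_force: [-0.4, 0.2, 0.5]
width: 87.4
grasp_force: 0.0
```

Request:
servo_tool([
  [[0,0,-5],[0,0,0]],
  [[0,0,-25],[0,0,0]],
  [[0,0,-50],[0,0,0]],
  [[0,0,-75],[0,0,0]],
  [[0,0,-100],[0,0,0]],
])

```text
t: 9.67
ee_pos: [465.3, 205.8, 119.9]
orientation: [-2.489, -1.917, 0.001]
ft_force: [-0.6, 0.5, -0.3]
width: 88.3
grasp_force: 0.0
```

```bash
python3 - <<'E'
from h import *
p=get_image('side')
for r in finder.silhouettes('cap',p)[:1]:
    c=cloud(p,r['mask']); print(r['score'],np.percentile(c,[3,50,97],axis=0).round(1).tolist())
p=np.load('top1.npz')
g=cv2.cvtColor(p['frame'],cv2.COLOR_BGR2GRAY).astype(float)
# radial profile: for angle, mean darkness for r in 13..18 mm (z=54)
T=p['pose'];rv=cv2.Rodrigues(T[:3,:3].T)[0];tv=-T[:3,:3].T@T[:3,3]
c0=world(p,[[376.0,174.8]],z=54)[0]; print('centre',c0)
G=cv2.resize(g.astype(np.float32),None,fx=1,fy=1)
def prof(r0,r1,z):
    A=np.radians(np.arange(-90,91,2)); out=[]
    for a in A:
        q=np.array([[c0[0]+r*np.cos(a),c0[1]+r*np.sin(a),z] for r in np.arange(r0,r1)])
        uv=cv2.projectPoints(q,rv,tv,p['K'],p['dist'])[0].reshape(-1,2).astype(np.float32)
        out.append(cv2.remap(G,uv[:,0].copy(),uv[:,1].copy(),cv2.INTER_CUBIC).mean())
    return np.arange(-90,91,2),np.array(out)
for r0,r1 in((7,12),(11,17),(14,20)):
    A,o=prof(r0,r1,55); d=np.median(o)-o
    print(r0,r1,[(int(a),int(x)) for a,x in zip(A,d) if x>12 and abs(a)<60])
to(c0[0],c0[1],160,-15)
E
```

```text
0.53 [[439.7, 173.5, 12.3], [464.4, 187.9, 34.5], [489.8, 224.2, 38.7]]
centre [ 555.08320466 -156.34438754   54.        ]
7 12 [(-36, 15), (-34, 23), (-32, 31), (-30, 38), (-28, 45), (-26, 52), (-24, 58), (-22, 61), (-20, 62), (-18, 61), (-16, 57), (-14, 52), (-12, 45), (-10, 38), (-8, 30), (-6, 22), (-4, 14)]
11 17 [(-32, 18), (-30, 28), (-28, 38), (-26, 46), (-24, 52), (-22, 53), (-20, 52), (-18, 47), (-16, 40), (-14, 31), (-12, 23), (-10, 17), (20, 13), (22, 17), (24, 20), (26, 23), (28, 25), (30, 24), (32, 22), (34, 19), (36, 14)]
14 20 [(-32, 14), (-30, 25), (-28, 37), (-26, 47), (-24, 53), (-22, 53), (-20, 48), (-18, 39), (-16, 27), (-14, 16), (16, 16), (18, 25), (20, 36), (22, 48), (24, 60), (26, 69), (28, 76), (30, 76), (32, 70), (34, 59), (36, 43), (38, 28), (40, 14)]
t 9.77 q6 0.651 shift [-328.9, 177.1, -37.9] turn [0.005, -0.004, 0.004]
```

Request:
servo_tool([
  [[-33,18,-10],[0,0,0]],
  [[-66,36,-20],[0,0,0]],
  [[-99,54,-30],[0,0,0]],
  [[-132,72,-30],[0,0,0]],
  [[-165,89,-30],[0,0,0]],
])

```text
t: 10.18
ee_pos: [510.0, 22.1, 149.0]
orientation: [2.488, 1.918, 0.001]
ft_force: [0.7, -0.5, 0.5]
width: 87.9
grasp_force: 0.0
```

Request:
servo_tool([
  [[-33,18,0],[0,0,0]],
  [[-66,36,0],[0,0,0]],
  [[-99,54,0],[0,0,0]],
  [[-132,72,0],[0,0,0]],
  [[-158,86,0],[0,0,0]],
])

```text
t: 10.6
ee_pos: [552.4, -153.6, 148.1]
orientation: [-2.49, -1.916, 0.001]
ft_force: [0.2, 1.3, -0.2]
width: 88.0
grasp_force: 0.0
```

```bash
python3 -c "
from h import *
p=get_image('top')
for r in finder.silhouettes('cap',p)[:1]:
    c=cloud(p,r['mask']); t=c[c[:,2]>31]; print(r['score'],cv2.minEnclosingCircle(t[:,:2].astype(np.float32)),np.percentile(t,[5,50,95],axis=0).round(1).tolist())
to(556.5,-156,44,-15)"
```

```text
0.83 ((465.6217956542969, 205.8827362060547), 30.48228645324707) [[443.4, 181.6, 32.7], [465.9, 204.4, 36.2], [490.8, 229.7, 40.6]]
t 10.7 q6 -0.031 shift [-0.2, 3.3, 104.2] turn [0.001, 0.001, -0.0]
```

Request:
servo_tool([
  [[0,3,30],[0,0,0]],
  [[0,3,60],[0,0,0]],
  [[0,3,80],[0,0,0]],
  [[0,3,90],[0,0,0]],
  [[0,3,90],[0,0,0]],
])

```text
t: 11.12
ee_pos: [553.2, -150.4, 56.1]
orientation: [-2.485, -1.915, 0.005]
ft_force: [-0.6, -0.7, 0.5]
width: 87.9
grasp_force: 0.0
```

```bash
python3 -c "
from h import *
to(556.5,-156,44,-15)"
```

```text
t 11.12 q6 -0.029 shift [-4.6, 4.7, 12.1] turn [-0.005, -0.0, 0.004]
```

Request:
servo_tool([
  [[0,0,0],[0,0,0]],
  [[0,0,0],[0,0,0]],
  [[0,0,0],[0,0,0]],
])

```text
t: 11.37
ee_pos: [556.3, -151.8, 60.1]
orientation: [2.487, 1.916, 0.002]
ft_force: [0.7, 0.8, 0.6]
width: 87.9
grasp_force: 0.0
```

```bash
python3 -c "
from h import *
to(556.5,-156,44,-15)"
```

```text
t 11.37 q6 -0.029 shift [-4.0, 1.2, 16.1] turn [0.002, 0.0, 0.004]
```

Request:
servo_tool([
  [[-2,0.6,6],[0,0,0]],
  [[-3,0.6,12],[0,0,0]],
  [[-3,0.6,15],[0,0,0]],
  [[-3,0.6,15],[0,0,0]],
  [[-3,0.6,15],[0,0,0]],
])

```text
t: 11.78
ee_pos: [554.9, -154.8, 43.3]
orientation: [-2.488, -1.917, 0.001]
ft_force: [1.3, -0.2, -0.1]
width: 87.5
grasp_force: 0.0
```

```bash
python3 -c "
from h import *
to(556.5,-156,44,-15)"
```

```text
t 11.78 q6 -0.035 shift [-0.7, 1.9, -0.7] turn [-0.001, -0.0, 0.004]
```

Close on the bezel.

Request:
servo_tool([
  [[-0.5,1,-1],[0,0,0]],
  [[-0.5,1,-1],[0,0,0]],
  [[-0.5,1,-1],[0,0,0]],
  [[-0.5,1,-1],[0,0,0]],
  [[-0.5,1,-1],[0,0,0]],
], grip=0.7)

```text
t: 12.2
ee_pos: [556.1, -155.5, 44.8]
orientation: [2.489, 1.917, 0.0]
ft_force: [-0.0, 0.2, 0.0]
width: 58.0
grasp_force: 0.0
```

Request:
servo_tool([
  [[0,0,0],[0,0,0]],
  [[0,0,0],[0,0,0]],
  [[0,0,0],[0,0,0]],
  [[0,0,0],[0,0,0]],
])

```text
t: 12.53
ee_pos: [556.9, -155.8, 44.9]
orientation: [2.488, 1.916, 0.002]
ft_force: [4.9, -1.8, -2.1]
width: 51.6
grasp_force: 30.0
```

Request:
servo_tool([
  [[0,0,0],[0,0,0.08]],
  [[0,0,0],[0,0,0.18]],
  [[0,0,0],[0,0,0.28]],
  [[0,0,0],[0,0,0.38]],
  [[0,0,0],[0,0,0.48]],
])

```text
t: 12.95
ee_pos: [557.0, -155.8, 44.9]
orientation: [2.875, 1.263, 0.002]
ft_force: [5.2, -1.4, -3.7]
width: 51.5
grasp_force: 30.0
```

Request:
servo_tool([
  [[0,0,0],[0,0,0.1]],
  [[0,0,0],[0,0,0.2]],
  [[0,0,0],[0,0,0.3]],
  [[0,0,0],[0,0,0.4]],
  [[0,0,0],[0,0,0.47]],
])

```text
t: 13.37
ee_pos: [557.0, -155.9, 44.9]
orientation: [3.09, 0.559, 0.003]
ft_force: [5.1, -1.1, -2.9]
width: 51.2
grasp_force: 30.0
```

Request:
servo_tool([
  [[0,0,0],[0,0,0]],
  [[0,0,0],[0,0,0]],
  [[0,0,0],[0,0,0]],
])

```text
t: 13.62
ee_pos: [557.0, -155.9, 44.9]
orientation: [3.089, 0.566, 0.003]
ft_force: [5.5, -2.5, -3.8]
width: 51.3
grasp_force: 30.0
```

Request:
servo_tool([
  [[0,0,0],[0,0,0]],
  [[0,0,0],[0,0,0]],
  [[0,0,0],[0,0,0]],
  [[0,0,0],[0,0,0]],
  [[0,0,0],[0,0,0]],
], grip=-1)

```text
t: 14.03
ee_pos: [555.5, -155.4, 44.6]
orientation: [-3.09, -0.567, 0.001]
ft_force: [0.4, 0.3, -0.7]
width: 81.0
grasp_force: 0.0
```

Request:
servo_tool([
  [[0,0,-15],[0,0,0]],
  [[0,0,-45],[0,0,0]],
  [[0,0,-80],[0,0,0]],
  [[0,0,-100],[0,0,0]],
  [[0,0,-110],[0,0,0]],
])

```text
t: 14.45
ee_pos: [557.3, -155.9, 157.8]
orientation: [3.088, 0.566, 0.006]
ft_force: [-0.0, 0.2, -0.8]
width: 87.6
grasp_force: 0.0
```

Request:
servo_tool([
  [[0,-35,-8],[0,0,0]],
  [[0,-70,-16],[0,0,0]],
  [[0,-110,-24],[0,0,0]],
  [[0,-150,-32],[0,0,0]],
  [[0,-190,-40],[0,0,0]],
])

```text
t: 14.87
ee_pos: [486.9, 23.4, 194.2]
orientation: [-3.09, -0.565, 0.002]
ft_force: [0.9, 0.1, 0.3]
width: 87.7
grasp_force: 0.0
```

```bash
python3 - <<'E'
from h import *
p=get_image('top')
g=cv2.cvtColor(p['frame'],cv2.COLOR_BGR2GRAY)
cv2.imwrite('pics/g.png',cv2.resize(p['frame'][160:195,360:396],None,fx=16,fy=16,interpolation=cv2.INTER_CUBIC))
s=get_image('side')
cv2.imwrite('pics/h.png',cv2.resize(s['frame'][232:272,345:395],None,fx=12,fy=12,interpolation=cv2.INTER_CUBIC))
E
```

```text
(no output)
```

View pics/g.png

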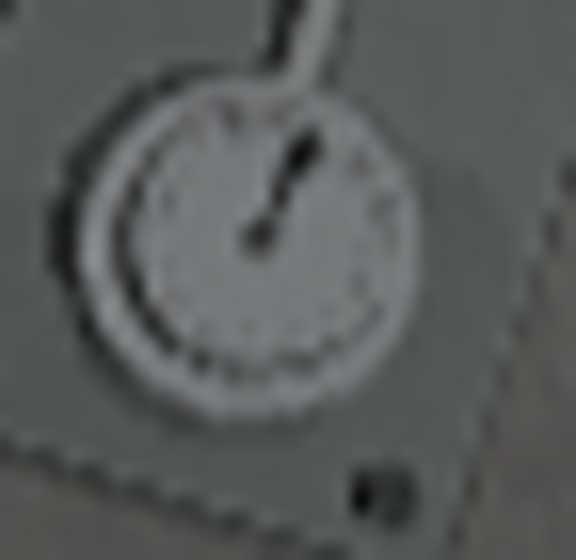

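View pics/h.png

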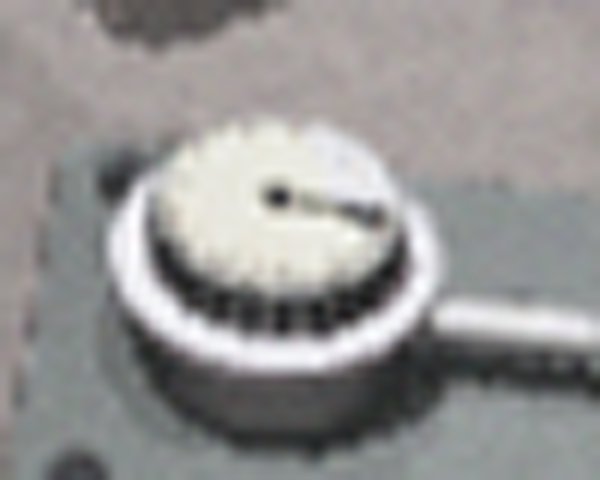

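```bash
python3 - <<'E'
from h import *
p1=np.load('top1.npz'); p2=get_image('top')
def rect(f,z,p):  # bird view 0.25 mm/px around dial, at height z
    T=np.array(p['pose']);rv=cv2.Rodrigues(T[:3,:3].T)[0];tv=-T[:3,:3].T@T[:3,3]
    X,Y=np.meshgrid(np.arange(-30,30,.25)+556,np.arange(-30,30,.25)-156,indexing='ij')
    q=np.stack([X.ravel(),Y.ravel(),np.full(X.size,z)],1)
    uv=cv2.projectPoints(q,rv,tv,np.array(p['K']),np.array(p['dist']))[0].reshape(*X.shape,2).astype(np.float32)
    return cv2.remap(cv2.cvtColor(f,cv2.COLOR_BGR2GRAY).astype(np.float32),uv[...,0],uv[...,1],cv2.INTER_CUBIC),X,Y
I2s=np.mean([get_image('top')['frame'].astype(float) for _ in range(4)],axis=0).astype(np.uint8)
a,X,Y=rect(p1['frame'],54,p1); b,_,_=rect(I2s,54,p2)
d=b-a
def cen(w,thr,near=None,R=9):
    w=np.where(w>thr,w,0)
    if near is not None: w=w*(np.hypot(X-near[0],Y-near[1])<R)
    return np.array([(w*X).sum(),(w*Y).sum()])/w.sum()
# old mark / new mark
res=[]
for s,ang in((1,29),(-1,-25)):
    n=np.array([556+18*np.cos(np.radians(ang)),-156+18*np.sin(np.radians(ang))])
    w=s*d; m=cen(w,0.35*w[np.hypot(X-n[0],Y-n[1])<9].max(),n); res.append(m); print('mark',m, w[np.hypot(X-n[0],Y-n[1])<9].max())
a56,_,_=rect(p1['frame'],56,p1); med=np.median(a56[np.hypot(X-556,Y+156)<14]); w=med-a56
hub=cen(w,0.4*w[np.hypot(X-556,Y+156)<5].max(),(556,-156),4.5); print('hub',hub)
th=np.degrees(np.arctan2(Y-hub[1],X-hub[0])); r=np.hypot(X-hub[0],Y-hub[1])
for lo,hi in((6,10),(10,14),(14,17)):
    k=(r>lo)&(r<hi)&(abs(th+25)<30); ww=np.clip(w[k]-0.3*w[k].max(),0,None); print('needle',lo,hi,(ww*th[k]).sum()/ww.sum())
for m in res: print('mark ang',np.degrees(np.arctan2(m[1]-hub[1],m[0]-hub[0])),np.hypot(*(m-hub)))
# image2: inner needle vs outer dark
w2=np.median(b[np.hypot(X-556,Y+156)<14])-b
for lo,hi in((6,10),(10,14),(14,18),(18,22)):
    k=(r>lo)&(r<hi)&(abs(th+25)<30); ww=np.clip(w2[k]-0.3*w2[k].max(),0,None); print('img2',lo,hi,(ww*th[k]).sum()/ww.sum())
# centre from rotation of 54.2 deg cw
c=(res[0]+res[1])/2; ch=res[1]-res[0]; L=np.hypot(*ch); h=L/2/np.tan(np.radians(27.1)); n=np.array([ch[1],-ch[0]])/L
print('centre from rot',c+h*n,L/2/np.sin(np.radians(27.1)))
E
```

```text
mark [ 572.09301906 -147.12610388] 108.974106
mark [ 573.50215424 -164.79099822] 82.33406
hub [ 556.64776704 -155.49382762]
needle 6 10 -28.863338588124094
needle 10 14 -27.17232355249544
needle 14 17 -27.99276992482821
mark ang 28.44736126996988 17.566291878923888
mark ang -28.881886191691567 19.24857784725488
img2 6 10 -30.01998709528071
img2 10 14 -26.268000538798386
img2 14 18 -28.165088201833434
img2 18 22 -28.9243720182833
centre from rot [ 555.53747147 -157.33539685] 19.45034238235283
```

```bash
python3 -c "
from h import *
print(close_job())"
```

```text
the job is handed in; nothing more can be done
None
```

The job is handed in: the cap sits level in the recess, let go of and about 1 mm off centre, and the zero mark is under the needle, about 1–2° off by camera against a 5° limit. The hand-in call returned no verdict, and I did not re-measure the jar, hammer or heel block.

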